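Prepare the specimen light plate

ROBOT

A 6-joint arm with a two-finger parallel gripper is mounted at the origin on the work surface. World frame = base frame: x ahead of the robot, y to its left, z up, the work surface at z = 0. Lengths are in m, angles in degrees, forces in N, time in s.
With the tool pointing down it reaches from about 0.35 to 0.875 m from the base axis. Payload 4.2 kg.
Tool frame: the origin (TCP) lies midway between the tips of the shut fingers; the grasp point (between the pads) lies 19 mm behind it (r.pinch_z is the distance from the TCP to the grasp point, in m); z points along the fingers, y is the line along which they close (so a half turn about z gives the same grasp; the last joint's range is limited). The gripper opens to 87 mm and grips with 3 to 60 N. Pads are 19 mm wide; open, the fingers measure 117 mm over their backs; the gripper's body (75 mm by 190 mm) begins 51 mm behind the grasp point.
Start: joints at [78.186, 22.042, 0.453, 0, -68.411, -14.817], TCP at [0.28, 0.559, 0.223] pointing down, gripper open.
Joint ranges: [-179.83, 179.83], [-69.29, 118.12], [-61.27, 80.66], [-181.25, 117.63], [-171.15, -9.14], [-177.46, 177.46]. Speed limits (degrees/s): [159.86, 159.86, 180, 180, 180, 180].

INTERFACE

Orientations are given as a 3x3 rotation matrix whose columns are the frame's x, y, z axes.
In Python, from station import r, imaging, models gives the robot as it stands. The module is installed in compiled form; this text tells all that it offers.
- The arm moves only by the tool apply_moves, never from a script. Its argument "moves" is a list of rows, each a list of 2 entries, a list of its own where there are three numbers: the shift along the tool's x, y, z in m, then the turn about the tool's z in degrees. A call has 1 to 5 rows; each row shifts and turns the commanded pose from where the row before left it, along the tool's axes as they then stand; what a row does not reach is not made up. A row lasts 1/12 s, in which the tool goes at most 41.7 mm and 7.16 degrees, less where a joint would pass 70% of its speed; a pose out of reach is approached as far as the arm can. A call is refused whole if a number of a shift passes 0.0417 or a number of a turn 7.16, either way. A call with a gripper value outside its range is refused whole. "hand" is the finger opening in m, from 0 to 0.087, set as the call begins (left out, the last holds). The fingers move at their own pace and stop on an object; the grip force is fixed at half the most. Time passes only in rows, so rows that do not move let the fingers close. It gives the time, the measured TCP pose, the force, the opening and the grip force at its end, in the units of the state.
- r.sense(): the state, without advancing time (a new reading comes with each control period).
- imaging.capture(name): name is "side" or "top" or "wrist"; returns a dict with "frame" (480x640x3 uint8, blue, green, red), "intrinsics" (3x3 intrinsics, pixels), "eye" and "orientation" of the camera in the world. Camera axes: x right, y down, z forward; pixel columns grow to the right and rows downward; lengths in m; the calibration is good to about 2 mm. A picture is of the moment at which its call begins. There is no depth.
- r.finish_job(): hands the job in; it is judged then, once.
Trained networks look in a picture, given as the dict that the camera call returned (one of the last four; its "shot" number tells which), for a name from the list of things; names that differ only in an ending like _2 or _b are one class to them, and where a whole thing is asked for, a point or a joint stands for the part that bears it (a point fixed in the world has none). Each returns a list of dicts, best first, with "confidence" (0 to 1); they miss things now and then, are a little off and sometimes report something else, mostly with a low value. They report only what shows in the picture. A call takes as long as a camera call.
- models.cut_out(picture, target): "region" (480x640 bool, what is visible of it) and "extent" ([left, top, width, height] as shares, 0 to 1, of the picture: columns of its width, rows of its height, round what is visible of it).
- models.place_of(picture, target): "at" ([column, row] as shares, 0 to 1, of the picture: columns of its width, rows of its height: a listed point, or the origin of a listed thing).
The state is a dict: "time_s": time; "joints": joint angles; "joint_velocities": joint speeds; "effort": joint torques, N m; "tcp_pos": TCP position; "ee_rot": TCP orientation; "wrist_force": force on the tool from outside, world axes, zero at the start; "moment": the same for the moment, N m; "gripper_width": opening from 0.0 (shut) to 1.0 (fully open); "gripper_force": force on a finger pad.
Only numpy, scipy, OpenCV 4.12 (cv2) and the standard library are available. Lean on these libraries where they do the work, as an engineer would, in place of code of your own. Each camera call takes 0.05 s, during which the arm holds its last target. There are 200 camera calls.

TASK

First clear the light plate: take the orange guard cap off the switch and the black eyepiece off the plate, and stand both upright on the cork mat. Then set every pink culture dish from the blue pad upright on the light plate in one row along the printed line, all between the blue and the yellow control, none touching another or a control. When all are in place and released, push the slide switch fully across to on; leave the bottle, the green box and the mug alone.

Things in the scene. Friction and masses are not known exactly. Their poses are not given: they have to be found in the camera images.
- plate: flat grey light plate with a white window, fixed, 140 (x) x 360 (y) x 20 mm high; origin at the centre of its underside, y along its length; the thin dark-blue printed line runs along its y axis through the middle (x = 0) of its top, which lies 20 mm above the origin
- control_blue: blue round control standard, fixed on the plate's line near its +y end, 36 mm across, 16 mm high; origin at the centre of its underside (on the plate's top), axes parallel to the plate's; 141 to 152 mm from the plate's centre
- control_yellow: yellow round control standard, same size, fixed on the line near the plate's -y end, 141 to 152 mm from its centre; origin at the centre of its underside, axes parallel to the plate's
- module: beige switch module, fixed, docked against the plate's long edge that faces the robot, 56 (x) x 84 (y) x 20 mm high; origin at the centre of its underside, axes parallel to the plate's. Its flat top is 20 mm above the origin; the switch slides along its y axis
- switch (a joint): travel of the slide switch: 0 = off (ridge 6 mm to the -y side of the module's centre, red patch seen), 0.012 m = fully on (ridge 6 mm to the +y side, green patch seen). It moves towards the module's +y and is bistable: a detent holds it with about 3 N and it snaps to the nearer end from the middle; stop at 0.012
- ridge (a point): centre of the top of the switch's black ridge, which stands 6 mm proud of the flush slider and the module's top; the ridge is 22 mm long in the module's x and 5 mm thick along y, the way it slides
- guard: loose orange guard cap standing over the switch, a box open underneath, 44 (x) x 62 (y) x 36 mm high, 3 mm walls, 4 mm top, 40 to 85 g; origin at the centre of its lower edge, z up. It stands on the module's top with its axes within 5 degrees of the module's; lift it at least 10 mm to clear the ridge
- eyepiece: loose black eyepiece with a thin silver ring, upright cylinder 34 mm across, 46 mm high, 60 to 130 g; origin at the centre of its underside, z up; stands on the light plate at first
- mat: fixed brown cork mat, 210 (x) x 170 (y) x 3 mm; origin at the centre of its underside; lies to one side of the plate (which side varies), empty at first
- pad: fixed blue bench pad, 250 (x) x 180 (y) x 3 mm; origin at the centre of its underside; lies on the other side of the plate and carries the dishes
- dish1: pink lidded culture dish, a round disc 36 mm across and 16 mm high, 20 to 35 g; origin at the centre of its underside, z up. Starts on the blue pad; 3 to 5 of the five dishes are there, the others are absent (None). The dishes are alike and may stand in any order
- dish2: pink lidded culture dish, a round disc 36 mm across and 16 mm high, 20 to 35 g; origin at the centre of its underside, z up. Starts on the blue pad; 3 to 5 of the five dishes are there, the others are absent (None). The dishes are alike and may stand in any order
- dish3: pink lidded culture dish, a round disc 36 mm across and 16 mm high, 20 to 35 g; origin at the centre of its underside, z up. Starts on the blue pad; 3 to 5 of the five dishes are there, the others are absent (None). The dishes are alike and may stand in any order
- dish4: pink lidded culture dish, a round disc 36 mm across and 16 mm high, 20 to 35 g; origin at the centre of its underside, z up. Starts on the blue pad; 3 to 5 of the five dishes are there, the others are absent (None). The dishes are alike and may stand in any order
- dish5: pink lidded culture dish, a round disc 36 mm across and 16 mm high, 20 to 35 g; origin at the centre of its underside, z up. Starts on the blue pad; 3 to 5 of the five dishes are there, the others are absent (None). The dishes are alike and may stand in any order
- oil_bottle: amber bottle, 34 mm across, 75 mm high, loose, beyond the plate; not part of the job; origin at the centre of its underside
- slide_box: green box, 85 x 100 x 34 mm, loose, beyond the plate; not part of the job; origin at the centre of its underside
- mug: white mug with a handle, 76 mm across, 85 mm high, loose, beyond the plate; not part of the job; origin at the centre of its underside

How it is judged (in metres and radians):
On the way, in this order (a step that is already met when the one before it is completed fails the run):
1. the guard cap and the eyepiece stand upright and released on the cork mat (x of guard in the frame of mat between -0.1 and 0.1 m and y of guard in the frame of mat between -0.08 and 0.08 m and z of each of guard, eyepiece in the frame of mat below 0.008 m and angle between each of guard, eyepiece's own z axis and vertical below 0.15 rad and linear speed of each of guard, eyepiece below 0.02 m/s and contact force between each of guard, eyepiece and the fingers below 0.05 N and x of eyepiece in the frame of mat between -0.1 and 0.1 m and y of eyepiece in the frame of mat between -0.08 and 0.08 m), for 0.2 s.
2. with the switch still off, every dish stands in the row between the controls, touching nothing, released (x of dish1 in the frame of plate between -0.012 and 0.012 m and z of dish1 in the frame of plate between 0.017 and 0.024 m and y of each of dish1, dish2, dish3, dish4, dish5 in the frame of control_blue below -0.03 m and y of each of dish1, dish2, dish3, dish4, dish5 in the frame of control_yellow above 0.03 m and horizontal distance between each of dish1, dish2, dish3, dish4, dish5 and control_blue above 0.0365 m and horizontal distance between each of dish1, dish2, dish3, dish4, dish5 and control_yellow above 0.0365 m and angle between each of dish1, dish2, dish3, dish4, dish5's own z axis and vertical below 0.15 rad and linear speed of each of dish1, dish2, dish3, dish4, dish5 below 0.02 m/s and contact force between each of dish1, dish2, dish3, dish4, dish5 and the fingers below 0.05 N and x of dish2 in the frame of plate between -0.012 and 0.012 m and z of dish2 in the frame of plate between 0.017 and 0.024 m and x of dish3 in the frame of plate between -0.012 and 0.012 m and z of dish3 in the frame of plate between 0.017 and 0.024 m and x of dish4 in the frame of plate between -0.012 and 0.012 m and z of dish4 in the frame of plate between 0.017 and 0.024 m and x of dish5 in the frame of plate between -0.012 and 0.012 m and z of dish5 in the frame of plate between 0.017 and 0.024 m and horizontal distance between each of dish2, dish3, dish4, dish5 and dish1 above 0.0365 m and horizontal distance between each of dish3, dish4, dish5 and dish2 above 0.0365 m and horizontal distance between each of dish4, dish5 and dish3 above 0.0365 m and horizontal distance between dish5 and dish4 above 0.0365 m and value of joint switch below 0.004 m), for 0.2 s.
3. the switch is fully on (value of joint switch above 0.0105 m), for 0.2 s.
At the end, for the whole second after the job is handed in: every dish present upright on the plate, centre within 12 mm of the line, between the controls, centres over 36.5 mm from each other and from the controls; guard cap and eyepiece upright on the cork mat, centres inside it; switch past 10.5 of 12 mm; all at rest and released (all of step 1 and x of dish1 in the frame of plate between -0.012 and 0.012 m and z of dish1 in the frame of plate between 0.017 and 0.024 m and y of each of dish1, dish2, dish3, dish4, dish5 in the frame of control_blue below -0.03 m and y of each of dish1, dish2, dish3, dish4, dish5 in the frame of control_yellow above 0.03 m and horizontal distance between each of dish1, dish2, dish3, dish4, dish5 and control_blue above 0.0365 m and horizontal distance between each of dish1, dish2, dish3, dish4, dish5 and control_yellow above 0.0365 m and angle between each of dish1, dish2, dish3, dish4, dish5's own z axis and vertical below 0.15 rad and linear speed of each of dish1, dish2, dish3, dish4, dish5 below 0.02 m/s and contact force between each of dish1, dish2, dish3, dish4, dish5 and the fingers below 0.05 N and x of dish2 in the frame of plate between -0.012 and 0.012 m and z of dish2 in the frame of plate between 0.017 and 0.024 m and x of dish3 in the frame of plate between -0.012 and 0.012 m and z of dish3 in the frame of plate between 0.017 and 0.024 m and x of dish4 in the frame of plate between -0.012 and 0.012 m and z of dish4 in the frame of plate between 0.017 and 0.024 m and x of dish5 in the frame of plate between -0.012 and 0.012 m and z of dish5 in the frame of plate between 0.017 and 0.024 m and horizontal distance between each of dish2, dish3, dish4, dish5 and dish1 above 0.0365 m and horizontal distance between each of dish3, dish4, dish5 and dish2 above 0.0365 m and horizontal distance between each of dish4, dish5 and dish3 above 0.0365 m and horizontal distance between dish5 and dish4 above 0.0365 m and value of joint switch above 0.0105 m); the robot touches nothing.
It fails at once if the bottle is disturbed (moved more than 20 mm) (distance of oil_bottle from where it was at the start of the episode above 0.02 m).
It fails at once if the green box is disturbed (moved more than 20 mm) (distance of slide_box from where it was at the start of the episode above 0.02 m).
It fails at once if the mug is disturbed (moved more than 20 mm) (distance of mug from where it was at the start of the episode above 0.02 m).
Of dish1, dish2, dish3, dish4, dish5 only 3 to 5 are there at a start; the rules pass over those that are not, and their reading is None.
At some moment in a run one of dish1, dish2, dish3, dish4, dish5 may be knocked a few centimetres aside while the robot is not near it.
It also fails if it takes over 210 s, if anything falls off the work surface, if the arm or the gripper's body presses on something with over 40 N, if the wrist force passes 120 N, or if a joint passes its speed limit or range.

## Working session

There is one attempt and no reset: what is moved stays moved. The work goes in short steps, Python scripts to look and compute and a tool call to move; the robot and the scene stay as the last step left them, time stands still between calls to the robot, and variables do not carry over. Pictures are saved under pics/ and viewed, at most 14 in all, crops included, and the job is handed in when it is done.

Besides the shell and the picture viewer there is one more tool, called after ">>>" as a command line: name --argument value ..., lists and objects as JSON in quotes. apply_moves: Moves the arm, as the interface text tells. Its arguments: {"type":"object","properties":{"moves":{"type":"array"},"hand":{"type":"number"}},"required":["moves"]}

```bash
mkdir -p pics
cat > h.py <<'E'
import numpy as np, cv2
from station import r, imaging, models
def ray(p,uv):
    K=np.array(p["intrinsics"]);R=np.array(p["orientation"]);d=R@np.linalg.solve(K,[uv[0],uv[1],1.]);return np.array(p["eye"]),d
def atz(p,uv,z):
    e,d=ray(p,uv);return (e+d*(z-e[2])/d[2])
def proj(p,X):
    c=np.array(p["orientation"]).T@(np.array(X)-np.array(p["eye"]));q=np.array(p["intrinsics"])@c;return q[:2]/q[2]
def px(at): return [at[0]*640,at[1]*480]
E
python3 - <<'E'
from h import *
s=r.sense();print(s["tcp_pos"],np.round(s["ee_rot"],3).tolist(),r.pinch_z,s["time_s"])
for n in("top","side"):
    p=imaging.capture(n);cv2.imwrite(f"pics/{n}0.png",p["frame"]);print(n,np.round(p["eye"],3),np.round(p["orientation"],3).tolist(),np.round(p["intrinsics"],1).tolist())
    for t,z in(("plate",0),("control_blue",.02),("control_yellow",.02),("module",0),("ridge",.026),("guard",.02),("eyepiece",.02),("mat",0),("pad",0),("dish1",.003),("oil_bottle",0),("slide_box",0),("mug",0)):
        for d in models.place_of(p,t):
            if d["confidence"]>.3: print(t,round(d["confidence"],2),np.round(px(d["at"])),np.round(atz(p,px(d["at"]),z)[:2],4))
E
```

```text
[0.27988544 0.55817302 0.22146285] [[0.894, -0.448, -0.001], [-0.448, -0.894, -0.002], [0.0, 0.002, -1.0]] 0.0187 0.0
top [0.526 0.014 1.077] [[0.023, -0.997, 0.067], [-1.0, -0.024, -0.018], [0.019, -0.066, -0.998]] [[486.5, 0.0, 315.0], [0.0, 486.5, 240.5], [0.0, 0.0, 1.0]]
plate 0.9 [300. 236.] [0.6064 0.0289]
control_blue 0.54 [232. 237.] [0.5992 0.1763]
control_yellow 0.66 [367. 232.] [ 0.6188 -0.1174]
module 0.67 [280. 285.] [0.4982 0.0687]
guard 0.67 [280. 277.] [0.5164 0.0699]
eyepiece 0.74 [408. 169.] [ 0.7603 -0.2058]
eyepiece 0.71 [263. 236.] [0.6043 0.109 ]
mat 0.87 [165. 277.] [0.5103 0.3229]
pad 0.8 [466. 291.] [ 0.4939 -0.3416]
dish1 0.72 [452. 290.] [ 0.495  -0.3114]
dish1 0.71 [492. 323.] [ 0.4259 -0.3993]
dish1 0.54 [441. 264.] [ 0.5525 -0.2857]
oil_bottle 0.55 [248. 159.] [0.7777 0.1497]
slide_box 0.74 [312. 158.] [0.7839 0.0062]
mug 0.75 [406. 167.] [ 0.7692 -0.205 ]
side [ 0.402 -0.826  0.755] [[0.979, -0.129, 0.155], [-0.202, -0.628, 0.752], [0.001, -0.768, -0.641]] [[548.6, 0.0, 314.5], [0.0, 548.6, 245.0], [0.0, 0.0, 1.0]]
plate 0.84 [330. 255.] [0.6091 0.0193]
plate 0.33 [278. 243.] [0.5079 0.0819]
control_blue 0.54 [310. 209.] [0.5954 0.1617]
control_yellow 0.57 [444. 323.] [ 0.7629 -0.2235]
control_yellow 0.53 [350. 299.] [ 0.6127 -0.1305]
module 0.81 [277. 250.] [0.5034 0.0606]
ridge 0.61 [278. 251.] [0.5019 0.0249]
guard 0.63 [279. 242.] [0.5083 0.0615]
eyepiece 0.72 [321. 226.] [0.6074 0.0963]
mat 0.78 [264. 187.] [0.5075 0.3006]
pad 0.93 [309. 417.] [ 0.492  -0.3496]
dish1 0.92 [302. 396.] [ 0.4879 -0.312 ]
dish1 0.83 [265. 453.] [ 0.4169 -0.3963]
dish1 0.61 [339. 376.] [ 0.5547 -0.2847]
oil_bottle 0.85 [386. 209.] [0.7739 0.1534]
slide_box 0.88 [409. 250.] [0.7772 0.0039]
slide_box 0.69 [302. 393.] [ 0.4888 -0.3034]
mug 0.95 [444. 323.] [ 0.7724 -0.2061]
```

View pics/top0.png

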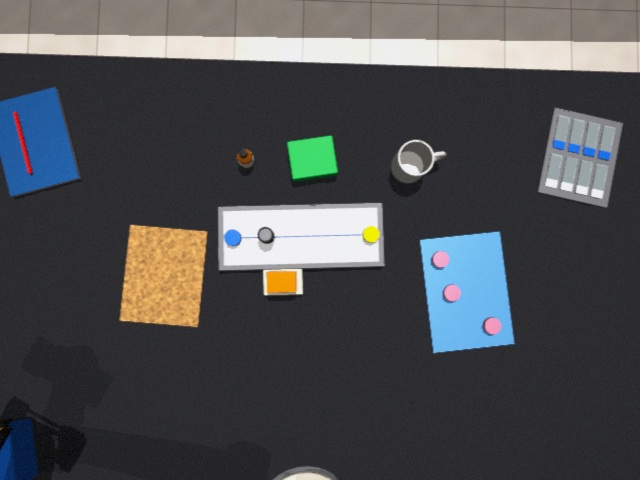

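View pics/side0.png

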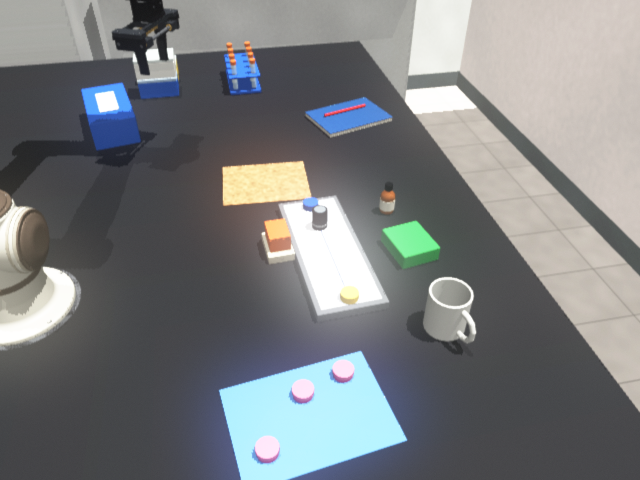

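Top view: the mat is at upper left (165,277) and the plate at (300,236), with the guard at (282,283) and the eyepiece at (265,235). Three dishes stand on the pad at (441,259), (453,293) and (492,326). The side view agrees. Next I refine the positions by colour.

```bash
cat >> h.py <<'E'
def blobs(p,lo,hi,z,amin=40,box=None):
    hsv=cv2.cvtColor(p["frame"],cv2.COLOR_BGR2HSV);m=cv2.inRange(hsv,np.array(lo),np.array(hi))
    if box: k=np.zeros_like(m);k[box[1]:box[3],box[0]:box[2]]=255;m&=k
    out=[]
    for c in cv2.findContours(m,cv2.RETR_EXTERNAL,cv2.CHAIN_APPROX_NONE)[0]:
        if cv2.contourArea(c)<amin: continue
        (u,v),wh,a=cv2.minAreaRect(c);bx=cv2.boxPoints(((u,v),wh,a))
        q=[atz(p,b,z)[:2] for b in bx]; e=[q[1]-q[0],q[2]-q[1]]
        out.append((np.round(atz(p,(u,v),z)[:2],4).tolist(),[[round(float(np.linalg.norm(x)),4),round(float(np.degrees(np.arctan2(x[1],x[0]))),1)] for x in e]))
    return out
E
python3 - <<'E'
from h import *
p=imaging.capture("top")
for n,lo,hi,z,b in(("guard",(8,150,100),(20,255,255),.056,(255,260,310,300)),("blue",(100,150,100),(120,255,255),.036,(222,226,242,250)),("yel",(25,150,100),(35,255,255),.036,None),("dish",(150,60,100),(179,255,255),.017,(400,200,530,360)),("eyepiece",(0,0,0),(179,255,150),.06,(250,222,282,250)),("pad",(95,80,100),(110,255,255),.003,(400,200,530,370)),("mat",(5,60,60),(25,255,255),.003,(100,200,215,340))):
    print(n,blobs(p,lo,hi,z,40,b))
for t,z in(("plate",.02),("module",.02)):
    for d in models.cut_out(p,t)[:1]:
        c=max(cv2.findContours(d["region"].astype(np.uint8),0,1)[0],key=cv2.contourArea);b=cv2.boxPoints(cv2.minAreaRect(c));print(t,[np.round(atz(p,x,z)[:2],4).tolist() for x in b])
f=p["frame"][190:340,200:520];cv2.imwrite("pics/c.png",cv2.resize(f[:, :200],(800,600),interpolation=cv2.INTER_CUBIC))
E
```

```text
guard [([0.5067, 0.0648], [[0.0585, -88.7], [0.0437, -178.5]])]
blue [([0.5977, 0.1719], [[0.032, -88.6], [0.0322, -178.1]])]
yel [([0.613, -0.1242], [[0.0337, -43.8], [0.0319, -133.9]])]
dish [([0.4209, -0.3938], [[0.0351, -88.8], [0.0323, 179.8]]), ([0.4904, -0.305], [[0.0329, -88.7], [0.0326, -179.8]]), ([0.5628, -0.2794], [[0.0352, -88.6], [0.0306, -179.7]])]
eyepiece [([0.603, 0.0986], [[0.0335, -88.6], [0.0336, -178.4]])]
pad [([0.4929, -0.3432], [[0.1848, -81.8], [0.2545, -173.3]])]
mat [([0.5128, 0.3253], [[0.2155, -2.9], [0.1765, -94.3]])]
plate [[0.667, 0.2114], [0.6852, -0.1523], [0.5422, -0.1577], [0.5252, 0.2029]]
module [[0.5321, 0.1041], [0.534, 0.0219], [0.478, 0.0205], [0.4762, 0.1024]]
```

View pics/c.png

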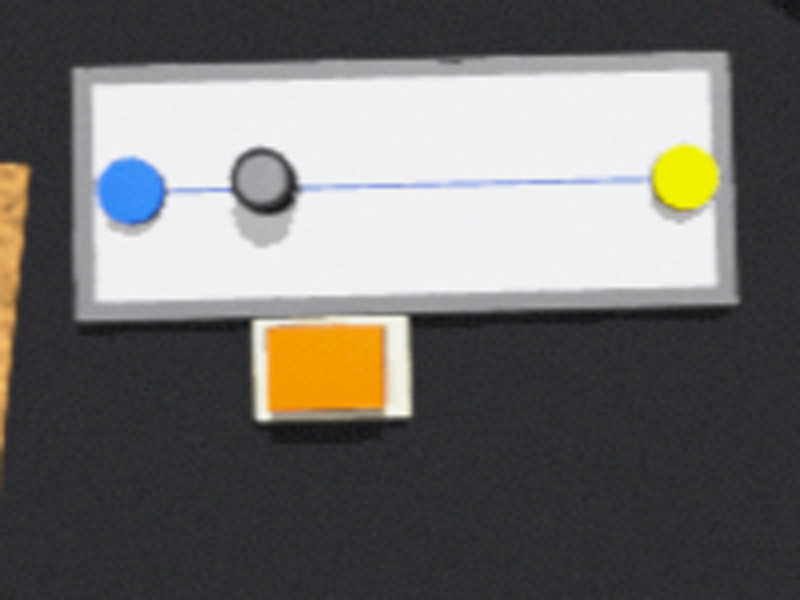

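>>> apply_moves --moves '[[[0,0,0],7],[[0,0,0],7],[[0,0,0],7],[[0,0,0],7],[[0,0,0],7]]' --hand 0.087

```text
time_s: 1.97
tcp_pos: [0.2801, 0.5587, 0.2226]
ee_rot: [[0.47, -0.883, 0.0], [-0.883, -0.47, 0.0], [-0.0, -0.0, -1.0]]
wrist_force: [-0.7, 0.2, -0.3]
gripper_width: 0.999
gripper_force: 0.0
```

>>> apply_moves --moves '[[[0,0,0],7],[[0,0,0],7],[[0,0,0],7],[[0,0,0],4.4],[[0.036,-0.0144,0],0]]'

```text
time_s: 2.38
tcp_pos: [0.2951, 0.5274, 0.2215]
ee_rot: [[0.054, -0.999, 0.001], [-0.999, -0.054, 0.002], [-0.002, -0.001, -1.0]]
wrist_force: [1.2, -0.8, 0.3]
gripper_width: 0.997
gripper_force: 0.0
```

>>> apply_moves --moves '[[[0.036,-0.0144,0],0],[[0.036,-0.0144,0],0],[[0.036,-0.0144,0],0],[[0.036,-0.0144,0],0],[[0.036,-0.0144,0],0]]'

```text
time_s: 2.8
tcp_pos: [0.378, 0.3458, 0.2228]
ee_rot: [[0.052, -0.999, 0.0], [-0.999, -0.052, 0.0], [-0.0, -0.0, -1.0]]
wrist_force: [1.4, -0.1, 1.0]
gripper_width: 0.995
gripper_force: 0.0
```

>>> apply_moves --moves '[[[0.036,-0.0144,0],0],[[0.036,-0.0144,0],0],[[0.036,-0.0144,0],0],[[0.036,-0.0144,0],0],[[0.036,-0.0144,0],0]]'

```text
time_s: 3.22
tcp_pos: [0.4593, 0.1697, 0.223]
ee_rot: [[0.052, -0.999, 0.001], [-0.999, -0.052, 0.001], [-0.001, -0.001, -1.0]]
wrist_force: [0.0, 0.7, -0.6]
gripper_width: 1.001
gripper_force: 0.0
```

>>> apply_moves --moves '[[[0.036,-0.0144,0],0],[[0.036,-0.0144,0],0],[[0.036,-0.0144,0],0],[[0,0,0],0],[[0,0,0],0]]'

```text
time_s: 3.63
tcp_pos: [0.508, 0.0639, 0.2224]
ee_rot: [[0.048, -0.999, -0.0], [-0.999, -0.048, -0.0], [0.0, 0.0, -1.0]]
wrist_force: [-0.2, 0.1, 0.7]
gripper_width: 1.003
gripper_force: 0.0
```

```bash
cat >> h.py <<'E'
def tool(X):
    s=r.sense();return np.round(np.array(s["ee_rot"]).T@(np.array(X)-np.array(s["tcp_pos"])),4).tolist()
E
python3 - <<'E'
from h import *
print(r.sense()["tcp_pos"])
p=imaging.capture("wrist");cv2.imwrite("pics/w0.png",p["frame"])
print(np.round(p["eye"],3),np.round(p["orientation"],2).tolist())
print("guard",blobs(p,(8,150,100),(20,255,255),.056,300))
for t,z in(("guard",.02),("eyepiece",.02),("control_blue",.02)):
  for d in models.place_of(p,t)[:2]: print(t,round(d["confidence"],2),np.round(px(d["at"])),np.round(atz(p,px(d["at"]),z)[:2],4))
E
```

```text
[0.5080301  0.06392403 0.22239931]
[ 0.511 -0.016  0.385] [[-1.0, -0.04, -0.01], [-0.05, 0.95, 0.29], [0.0, 0.29, -0.96]]
guard [([0.7632, 0.1443], [[0.022, -126.2], [0.0273, 144.2]]), ([0.5043, 0.0642], [[0.0425, -177.3], [0.0634, 93.9]])]
guard 0.68 [316. 205.] [0.5075 0.066 ]
eyepiece 0.63 [216. 233.] [0.6026 0.0984]
control_blue 0.77 [223. 308.] [0.5977 0.1791]
```

View pics/w0.png

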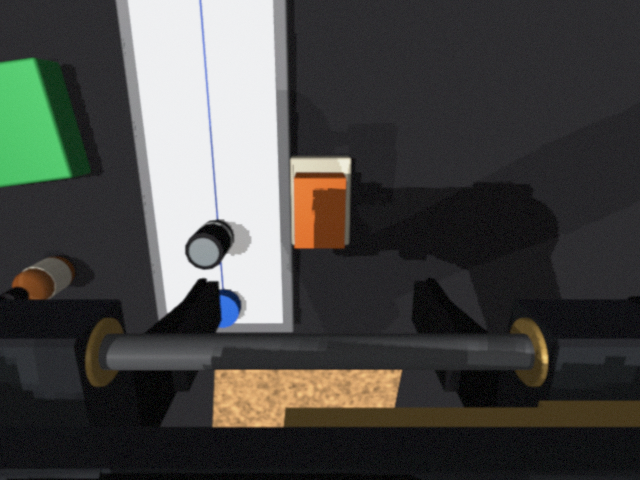

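The wrist view shows the guard at (320,210), aligned with the fingers, and the eyepiece at (208,245) clear of them. I go down now.

>>> apply_moves --moves '[[[-0.001,0.001,0.0392],0],[[0,0,0.0392],0],[[0,0,0.0392],0],[[0,0,0.0392],0],[[0,0,0.03],0]]'

```text
time_s: 4.25
tcp_pos: [0.505, 0.0678, 0.0335]
ee_rot: [[0.054, -0.999, -0.002], [-0.999, -0.054, -0.001], [0.0, 0.002, -1.0]]
wrist_force: [0.2, 0.9, 0.0]
gripper_width: 1.0
gripper_force: 0.0
```

>>> apply_moves --moves '[[[0,0,0.009],0],[[0,0,0],0],[[0,0,0],0]]'

```text
time_s: 4.5
tcp_pos: [0.5074, 0.0679, 0.0277]
ee_rot: [[0.054, -0.999, 0.001], [-0.999, -0.054, 0.0], [-0.0, -0.001, -1.0]]
wrist_force: [0.1, -0.1, -0.3]
gripper_width: 1.0
gripper_force: 0.0
```

>>> apply_moves --moves '[[[0,0,0],0],[[0,0,0],0],[[0,0,0],0],[[0,0,0],0],[[0,0,0],0]]' --hand 0.03

```text
time_s: 4.92
tcp_pos: [0.5069, 0.0669, 0.0276]
ee_rot: [[0.052, -0.999, 0.002], [-0.999, -0.052, 0.001], [-0.001, -0.002, -1.0]]
wrist_force: [0.6, -0.5, 0.0]
gripper_width: 0.704
gripper_force: 0.0
```

>>> apply_moves --moves '[[[0,0,0],0],[[0,0,0],0],[[0,0,0],0],[[0,0,0],0],[[0,0,0],0]]'

```text
time_s: 5.33
tcp_pos: [0.5064, 0.0666, 0.0268]
ee_rot: [[0.052, -0.999, -0.0], [-0.999, -0.052, -0.0], [0.0, 0.0, -1.0]]
wrist_force: [-0.3, 0.0, 1.8]
gripper_width: 0.498
gripper_force: 30.0
```

>>> apply_moves --moves '[[[0,0,-0.02],0],[[0,0,-0.03],0],[[0,0,-0.035],0],[[0,0,-0.035],0],[[-0.035,0.0027,0],0]]'

```text
time_s: 5.75
tcp_pos: [0.5062, 0.1002, 0.1537]
ee_rot: [[0.048, -0.999, 0.012], [-0.999, -0.048, 0.004], [-0.003, -0.013, -1.0]]
wrist_force: [2.2, 0.8, -0.1]
gripper_width: 0.503
gripper_force: 30.0
```

>>> apply_moves --moves '[[[-0.035,0.0027,0],0],[[-0.035,0.0027,0],0],[[-0.035,0.0027,0],0],[[-0.035,0.0027,0],0],[[-0.035,0.0027,0],0]]'

```text
time_s: 6.17
tcp_pos: [0.4788, 0.2772, 0.1466]
ee_rot: [[0.052, -0.999, -0.0], [-0.999, -0.052, -0.0], [0.0, 0.0, -1.0]]
wrist_force: [1.2, -0.2, -0.2]
gripper_width: 0.501
gripper_force: 30.0
```

>>> apply_moves --moves '[[[-0.035,0.0027,0],0],[[-0.035,0.0027,0],0],[[0,0,0],0],[[0,0,0.03],0],[[0,0,0.035],0]]'

```text
time_s: 6.58
tcp_pos: [0.4717, 0.3477, 0.0834]
ee_rot: [[0.054, -0.999, 0.005], [-0.999, -0.054, 0.006], [-0.005, -0.005, -1.0]]
wrist_force: [-0.4, 0.1, -1.0]
gripper_width: 0.506
gripper_force: 30.0
```

>>> apply_moves --moves '[[[0,0,0.035],0],[[0,0,0.015],0],[[0,0,0.01],0],[[0,0,0],0],[[0,0,0],0]]'

```text
time_s: 7.0
tcp_pos: [0.4709, 0.3454, 0.022]
ee_rot: [[0.052, -0.999, 0.0], [-0.999, -0.052, 0.0], [0.0, -0.0, -1.0]]
wrist_force: [-0.2, -0.0, 0.2]
gripper_width: 0.502
gripper_force: 30.0
```

>>> apply_moves --moves '[[[0,0,0.007],0],[[0,0,0.004],0],[[0,0,0],0],[[0,0,0],0]]'

```text
time_s: 7.33
tcp_pos: [0.4706, 0.3454, 0.0112]
ee_rot: [[0.052, -0.999, 0.0], [-0.999, -0.052, 0.001], [-0.0, -0.0, -1.0]]
wrist_force: [0.1, 0.3, -0.9]
gripper_width: 0.502
gripper_force: 30.0
```

>>> apply_moves --moves '[[[0,0,0],0],[[0,0,0],0],[[0,0,0],0],[[0,0,0],0],[[0,0,0],0]]' --hand 0.087

```text
time_s: 7.75
tcp_pos: [0.4705, 0.3454, 0.0109]
ee_rot: [[0.052, -0.999, 0.0], [-0.999, -0.052, 0.0], [-0.0, -0.0, -1.0]]
wrist_force: [-0.1, -0.1, -0.4]
gripper_width: 0.796
gripper_force: 0.0
```

>>> apply_moves --moves '[[[0,0,-0.03],0],[[0,0,-0.04],0],[[0,0,-0.04],0],[[0,0,-0.04],0],[[0.0363,-0.017,0],0]]'

```text
time_s: 8.17
tcp_pos: [0.4926, 0.3171, 0.1705]
ee_rot: [[0.061, -0.998, 0.015], [-0.998, -0.06, 0.013], [-0.012, -0.016, -1.0]]
wrist_force: [2.1, -0.8, 0.3]
gripper_width: 0.99
gripper_force: 0.0
```

>>> apply_moves --moves '[[[0.0363,-0.017,0],0],[[0.0363,-0.017,0],0],[[0.0363,-0.017,0],0],[[0.0363,-0.017,0],0],[[0.0363,-0.017,0],0]]'

```text
time_s: 8.58
tcp_pos: [0.5841, 0.1313, 0.161]
ee_rot: [[0.052, -0.999, 0.0], [-0.999, -0.052, 0.0], [-0.0, -0.0, -1.0]]
wrist_force: [0.2, -0.7, 0.1]
gripper_width: 1.003
gripper_force: 0.0
```

>>> apply_moves --moves '[[[0.0363,-0.017,0],0],[[0,0,0],0],[[0,0,0],0]]'

```text
time_s: 8.83
tcp_pos: [0.6029, 0.0955, 0.1603]
ee_rot: [[0.048, -0.999, -0.001], [-0.999, -0.048, -0.0], [0.0, 0.001, -1.0]]
wrist_force: [-0.4, 0.6, -0.3]
gripper_width: 1.0
gripper_force: 0.0
```

Run:
```python
from h import *
print(r.sense()["tcp_pos"])
for n in("wrist","top"):
  p=imaging.capture(n);cv2.imwrite(f"pics/{n}1.png",p["frame"])
  for t,z in(("guard",.003),("eyepiece",.02),("control_blue",.02)):
    for d in models.place_of(p,t)[:2]: print(n,t,round(d["confidence"],2),np.round(px(d["at"])),np.round(atz(p,px(d["at"]),z)[:2],4))
```

```text
[0.60290048 0.09546031 0.16032304]
wrist eyepiece 0.96 [314. 225.] [0.6034 0.1003]
wrist eyepiece 0.51 [434. 179.] [0.5129 0.0588]
wrist control_blue 0.67 [319. 310.] [0.5955 0.1746]
top guard 0.5 [164. 277.] [0.5087 0.3243]
```

View pics/top1.png

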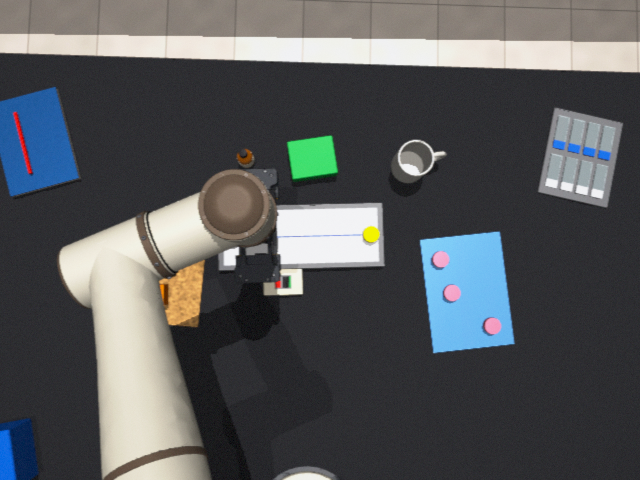

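Top view: the guard is partly visible on the mat at (165,293), the rest hidden by the arm, and the dishes have not moved. I go down on the eyepiece.

>>> apply_moves --moves '[[[-0.004,0,0],0],[[0,0,0.035],0],[[0,0,0.035],0],[[0,0,0.035],0],[[0,0,0.025],0]]'

```text
time_s: 9.65
tcp_pos: [0.6007, 0.1019, 0.0281]
ee_rot: [[0.052, -0.999, -0.003], [-0.999, -0.052, -0.001], [0.001, 0.003, -1.0]]
wrist_force: [0.4, -1.2, -0.4]
gripper_width: 0.998
gripper_force: 0.0
```

>>> apply_moves --moves '[[[0,0,0],0],[[0,0,0],0]]'

```text
time_s: 9.82
tcp_pos: [0.6018, 0.1018, 0.0299]
ee_rot: [[0.053, -0.999, -0.002], [-0.999, -0.053, -0.002], [0.001, 0.002, -1.0]]
wrist_force: [0.7, 0.4, 1.1]
gripper_width: 0.998
gripper_force: 0.0
```

>>> apply_moves --moves '[[[0,0,0],0],[[0,0,0],0],[[0,0,0],0],[[0,0,0],0],[[0,0,0],0]]' --hand 0.02

```text
time_s: 10.23
tcp_pos: [0.6028, 0.1019, 0.0319]
ee_rot: [[0.052, -0.999, 0.002], [-0.999, -0.052, 0.001], [-0.001, -0.002, -1.0]]
wrist_force: [-0.2, -0.1, -0.3]
gripper_width: 0.708
gripper_force: 0.0
```

>>> apply_moves --moves '[[[0,0,0],0],[[0,0,0],0],[[0,0,0],0],[[0,0,0],0],[[0,0,0],0]]'

```text
time_s: 10.65
tcp_pos: [0.6022, 0.1016, 0.0307]
ee_rot: [[0.052, -0.999, -0.0], [-0.999, -0.052, -0.0], [0.0, 0.0, -1.0]]
wrist_force: [0.8, -0.2, 1.1]
gripper_width: 0.384
gripper_force: 30.0
```

>>> apply_moves --moves '[[[0,0,-0.02],0],[[0,0,-0.03],0],[[0,0,-0.035],0],[[0,0,-0.035],0],[[-0.0317,0.007,0],0]]'

```text
time_s: 11.07
tcp_pos: [0.5987, 0.1311, 0.1589]
ee_rot: [[0.048, -0.999, 0.014], [-0.999, -0.048, 0.003], [-0.002, -0.014, -1.0]]
wrist_force: [1.1, 1.5, 0.7]
gripper_width: 0.387
gripper_force: 30.0
```

>>> apply_moves --moves '[[[-0.0317,0.007,0],0],[[-0.0317,0.007,0],0],[[-0.0317,0.007,0],0],[[-0.0317,0.007,0],0],[[-0.0317,0.007,0],0]]'

```text
time_s: 11.48
tcp_pos: [0.5496, 0.2907, 0.1505]
ee_rot: [[0.052, -0.999, -0.001], [-0.999, -0.052, -0.0], [0.0, 0.001, -1.0]]
wrist_force: [0.2, 0.6, -0.5]
gripper_width: 0.385
gripper_force: 30.0
```

>>> apply_moves --moves '[[[0,0,0],0],[[0,0,0.03],0],[[0,0,0.035],0],[[0,0,0.035],0],[[0,0,0.02],0]]'

```text
time_s: 11.9
tcp_pos: [0.5482, 0.2877, 0.0267]
ee_rot: [[0.051, -0.999, -0.005], [-0.999, -0.051, -0.003], [0.003, 0.005, -1.0]]
wrist_force: [-0.4, -0.1, -0.4]
gripper_width: 0.384
gripper_force: 30.0
```

>>> apply_moves --moves '[[[0,0,0.01],0],[[0,0,0],0],[[0,0,0],0],[[0,0,0],0]]'

```text
time_s: 12.23
tcp_pos: [0.5517, 0.2902, 0.0226]
ee_rot: [[0.052, -0.999, 0.003], [-0.999, -0.052, 0.002], [-0.002, -0.003, -1.0]]
wrist_force: [-0.6, -0.2, -1.2]
gripper_width: 0.383
gripper_force: 30.0
```

>>> apply_moves --moves '[[[0,0,0.005],0],[[0,0,0.0025],0],[[0,0,0],0],[[0,0,0],0]]'

```text
time_s: 12.57
tcp_pos: [0.5506, 0.2896, 0.0138]
ee_rot: [[0.052, -0.999, 0.001], [-0.999, -0.052, 0.001], [-0.001, -0.001, -1.0]]
wrist_force: [-1.4, -0.1, -0.1]
gripper_width: 0.383
gripper_force: 30.0
```

>>> apply_moves --moves '[[[0,0,0],0],[[0,0,0],0],[[0,0,0],0],[[0,0,0],0],[[0,0,0],0]]' --hand 0.087

```text
time_s: 12.98
tcp_pos: [0.5504, 0.2894, 0.0133]
ee_rot: [[0.052, -0.999, 0.0], [-0.999, -0.052, -0.0], [0.0, -0.0, -1.0]]
wrist_force: [-0.7, -0.3, -0.5]
gripper_width: 0.673
gripper_force: 0.0
```

>>> apply_moves --moves '[[[0,0,-0.03],0],[[0,0,-0.04],0],[[0,0,-0.04],0],[[0,0,-0.04],0],[[0,0,-0.04],0]]'

```text
time_s: 13.4
tcp_pos: [0.5501, 0.2891, 0.2053]
ee_rot: [[0.052, -0.999, -0.0], [-0.999, -0.052, -0.0], [0.0, 0.0, -1.0]]
wrist_force: [0.7, 0.2, -0.9]
gripper_width: 0.977
gripper_force: 0.0
```

>>> apply_moves --moves '[[[0.0387,0.007,0],0],[[0.0387,0.007,0],0],[[0.0387,0.007,0],0],[[0.0387,0.007,0],0],[[0.0387,0.007,0],0]]'

```text
time_s: 13.82
tcp_pos: [0.5247, 0.0928, 0.2035]
ee_rot: [[0.053, -0.999, 0.0], [-0.999, -0.053, 0.0], [-0.0, -0.0, -1.0]]
wrist_force: [0.6, -0.0, -0.4]
gripper_width: 1.002
gripper_force: 0.0
```

>>> apply_moves --moves '[[[0.0387,0.007,0],0],[[0.0387,0.007,0],0],[[0.0387,0.007,0],0],[[0.0387,0.007,0],0],[[0.0387,0.007,0],0]]'

```text
time_s: 14.23
tcp_pos: [0.4998, -0.1024, 0.2036]
ee_rot: [[0.052, -0.999, 0.001], [-0.999, -0.052, 0.0], [-0.0, -0.001, -1.0]]
wrist_force: [-0.7, 1.1, 0.6]
gripper_width: 1.005
gripper_force: 0.0
```

>>> apply_moves --moves '[[[0,0,0],0],[[0,0,0],0]]'

```text
time_s: 14.4
tcp_pos: [0.5, -0.1026, 0.2033]
ee_rot: [[0.048, -0.999, 0.0], [-0.999, -0.048, 0.0], [-0.0, -0.0, -1.0]]
wrist_force: [-0.5, 0.4, 0.4]
gripper_width: 1.002
gripper_force: 0.0
```

```bash
cat > look.py <<'E'
from h import *
import sys
print(r.sense()["tcp_pos"])
k=sys.argv[1]
for n in sys.argv[2:]:
  p=imaging.capture(n);cv2.imwrite(f"pics/{n}{k}.png",p["frame"])
  for b in blobs(p,(150,60,80),(179,255,255),.017,60): print(n,"dish",b)
  for t,z in(("guard",.003),("eyepiece",.003),("dish1",.003)):
    for d in models.place_of(p,t):
      if d["confidence"]>.4: print(n,t,round(d["confidence"],2),np.round(px(d["at"])),np.round(atz(p,px(d["at"]),z)[:2],4))
E
python3 look.py 2 wrist top side
```

```text
[ 0.49997966 -0.10256858  0.20328161]
wrist eyepiece 0.42 [ 6. 68.] [ 0.7678 -0.2071]
top dish ([0.4389, -0.3742], [[0.0351, -88.8], [0.0345, 179.9]])
top dish ([0.4905, -0.3105], [[0.0219, -88.7], [0.0326, -179.8]])
top dish ([0.5628, -0.2794], [[0.0352, -88.6], [0.0306, -179.7]])
top dish ([0.7963, 0.64], [[0.0094, -73.7], [0.1422, -162.9]])
top guard 0.78 [151. 293.] [0.4754 0.3499]
top eyepiece 0.62 [179. 257.] [0.5549 0.2934]
top dish1 0.64 [440. 261.] [ 0.5598 -0.2838]
top dish1 0.59 [482. 320.] [ 0.43   -0.3762]
top dish1 0.44 [453. 292.] [ 0.4909 -0.3126]
side dish ([0.7947, 0.6368], [[0.1426, 16.9], [0.0192, -99.3]])
side guard 0.56 [246. 178.] [0.468  0.3457]
side eyepiece 0.52 [284. 188.] [0.5555 0.2808]
side dish1 0.74 [339. 374.] [ 0.5561 -0.2818]
side dish1 0.74 [278. 439.] [ 0.4385 -0.3778]
side dish1 0.59 [303. 394.] [ 0.4904 -0.3073]
side dish1 0.54 [284. 188.] [0.5538 0.2833]
```

View pics/side2.png

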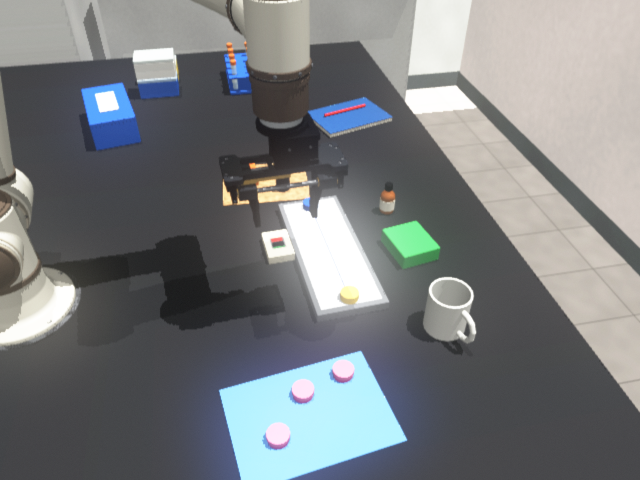

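Side view: the module is bare and shows red (off), and the mat objects were found at about (246,178) and (284,188). One dish has been knocked slightly, to (278,435). I move over the pad for a closer look.

>>> apply_moves --moves '[[[0.0383,0.002,0],0],[[0.0383,0.002,0],0],[[0.0383,0.002,0],0],[[0.0383,0.002,0],0],[[0.0383,0.002,0],0]]'

```text
time_s: 15.42
tcp_pos: [0.5004, -0.2941, 0.2033]
ee_rot: [[0.052, -0.999, 0.0], [-0.999, -0.052, -0.0], [0.0, -0.0, -1.0]]
wrist_force: [1.0, 0.6, 0.6]
gripper_width: 0.996
gripper_force: 0.0
```

>>> apply_moves --moves '[[[0.0383,0.002,0],0],[[0,0,0],0],[[0,0,0],0]]'

```text
time_s: 15.67
tcp_pos: [0.4999, -0.3326, 0.2024]
ee_rot: [[0.048, -0.999, -0.001], [-0.999, -0.048, 0.0], [-0.001, 0.001, -1.0]]
wrist_force: [-0.5, 0.5, 0.5]
gripper_width: 1.001
gripper_force: 0.0
```

```bash
python3 look.py 3 wrist
```

```text
[ 0.49992184 -0.33255361  0.20239372]
wrist dish ([0.5595, -0.2812], [[0.038, -101.4], [0.0331, 170.7]])
wrist dish ([0.4856, -0.3072], [[0.0282, -156.9], [0.0366, 112.8]])
wrist dish ([0.4379, -0.376], [[0.0335, -177.3], [0.0346, 96.6]])
wrist dish1 0.9 [387. 158.] [ 0.4368 -0.3768]
wrist dish1 0.87 [328. 233.] [ 0.4865 -0.3041]
wrist dish1 0.82 [249. 254.] [ 0.5619 -0.2785]
```

View pics/wrist3.png

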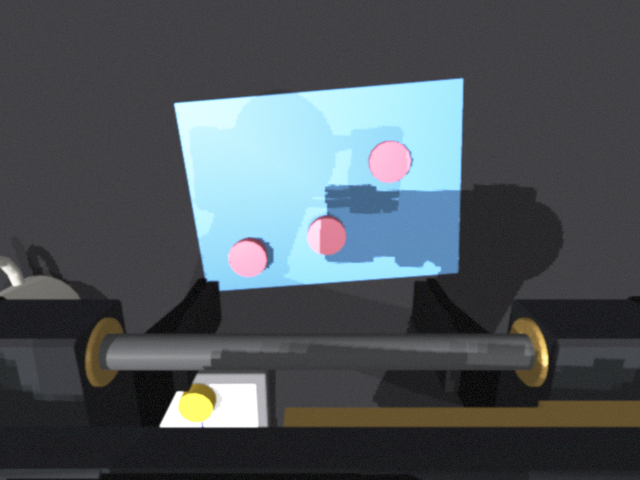

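The wrist view shows three dishes upright on the pad at (249,257), (327,235) and (389,161), which matches the other cameras. I fetch the first.

>>> apply_moves --moves '[[[-0.0247,-0.0317,0],0],[[-0.0247,-0.0317,0],0],[[0,0,0.04],0],[[0,0,0.04],0],[[0,0,0.04],0]]' --hand 0.062

```text
time_s: 16.28
tcp_pos: [0.5626, -0.2759, 0.0832]
ee_rot: [[0.055, -0.998, 0.003], [-0.998, -0.055, -0.0], [0.001, -0.003, -1.0]]
wrist_force: [0.9, -0.4, -1.6]
gripper_width: 0.744
gripper_force: 0.0
```

>>> apply_moves --moves '[[[0,0,0.04],0],[[0,0,0],0],[[0,0,0],0]]'

```text
time_s: 16.53
tcp_pos: [0.5604, -0.2769, 0.0421]
ee_rot: [[0.054, -0.999, -0.005], [-0.999, -0.054, 0.001], [-0.001, 0.005, -1.0]]
wrist_force: [0.5, -0.7, 0.9]
gripper_width: 0.713
gripper_force: 0.0
```

>>> apply_moves --moves '[[[0.003,0,0.02],0],[[0,0,0.012],0],[[0,0,0],0],[[0,0,0],0],[[0,0,0.003],0]]'

```text
time_s: 16.95
tcp_pos: [0.5631, -0.2816, 0.0108]
ee_rot: [[0.053, -0.999, 0.004], [-0.999, -0.053, -0.002], [0.002, -0.004, -1.0]]
wrist_force: [-0.2, 0.7, 0.8]
gripper_width: 0.716
gripper_force: 0.0
```

>>> apply_moves --moves '[[[0,0,0],0],[[0,0,0],0],[[0,0,0],0],[[0,0,0],0],[[0,0,0],0]]' --hand 0.025

```text
time_s: 17.37
tcp_pos: [0.5615, -0.2812, 0.0085]
ee_rot: [[0.052, -0.999, 0.0], [-0.999, -0.052, -0.0], [0.0, -0.0, -1.0]]
wrist_force: [-0.6, -0.5, 0.0]
gripper_width: 0.418
gripper_force: 0.1
```

>>> apply_moves --moves '[[[0,0,0],0],[[0,0,0],0],[[0,0,0],0]]'

```text
time_s: 17.62
tcp_pos: [0.5615, -0.2812, 0.0085]
ee_rot: [[0.052, -0.999, 0.0], [-0.999, -0.052, -0.0], [0.0, -0.0, -1.0]]
wrist_force: [-0.3, -0.0, 2.2]
gripper_width: 0.405
gripper_force: 30.0
```

>>> apply_moves --moves '[[[0,0,-0.02],0],[[0,0,-0.03],0],[[0,0,-0.03],0],[[0,0,-0.02],0],[[-0.0372,-0.006,0],0]]'

```text
time_s: 18.03
tcp_pos: [0.5684, -0.2485, 0.1136]
ee_rot: [[0.047, -0.999, 0.01], [-0.999, -0.047, -0.004], [0.005, -0.01, -1.0]]
wrist_force: [2.1, 1.3, 0.9]
gripper_width: 0.405
gripper_force: 30.0
```

>>> apply_moves --moves '[[[-0.0372,-0.006,0],0],[[-0.0372,-0.006,0],0],[[-0.0372,-0.006,0],0],[[-0.0372,-0.006,0],0],[[-0.0372,-0.006,0],0]]'

```text
time_s: 18.45
tcp_pos: [0.5855, -0.0547, 0.1082]
ee_rot: [[0.052, -0.999, -0.0], [-0.999, -0.052, 0.0], [-0.0, 0.0, -1.0]]
wrist_force: [-0.9, 0.1, 0.2]
gripper_width: 0.404
gripper_force: 30.0
```

>>> apply_moves --moves '[[[-0.0372,-0.006,0],0],[[-0.0372,-0.006,0],0],[[-0.0372,-0.006,0],0],[[-0.0372,-0.006,0],0],[[0,0,0],0]]'

```text
time_s: 18.87
tcp_pos: [0.6032, 0.0993, 0.1082]
ee_rot: [[0.058, -0.998, 0.002], [-0.998, -0.058, 0.001], [-0.001, -0.002, -1.0]]
wrist_force: [0.7, -1.1, 0.0]
gripper_width: 0.401
gripper_force: 30.0
```

>>> apply_moves --moves '[[[0,0,0.03],0],[[0,0,0.03],0],[[0,0,0.012],0],[[0,0,0],0],[[0,0,0],0]]'

```text
time_s: 19.28
tcp_pos: [0.6019, 0.0931, 0.0357]
ee_rot: [[0.052, -0.999, -0.001], [-0.999, -0.052, -0.001], [0.001, 0.001, -1.0]]
wrist_force: [-0.2, -0.4, -0.0]
gripper_width: 0.402
gripper_force: 30.0
```

>>> apply_moves --moves '[[[0,0,0.006],0],[[0,0,0.003],0],[[0,0,0],0],[[0,0,0],0]]'

```text
time_s: 19.62
tcp_pos: [0.6024, 0.0934, 0.0278]
ee_rot: [[0.052, -0.999, 0.001], [-0.999, -0.052, 0.0], [-0.0, -0.001, -1.0]]
wrist_force: [-0.8, 0.5, -0.2]
gripper_width: 0.404
gripper_force: 30.0
```

>>> apply_moves --moves '[[[0,0,0],0],[[0,0,0],0],[[0,0,0],0],[[0,0,0],0],[[0,0,0],0]]' --hand 0.062

```text
time_s: 20.03
tcp_pos: [0.6022, 0.0935, 0.0274]
ee_rot: [[0.052, -0.999, 0.0], [-0.999, -0.052, 0.0], [-0.0, -0.0, -1.0]]
wrist_force: [0.3, -0.2, -0.1]
gripper_width: 0.677
gripper_force: 0.0
```

>>> apply_moves --moves '[[[0,0,-0.02],0],[[0,0,-0.04],0],[[0,0,-0.04],0],[[0.0358,0.0123,0],0],[[0.0358,0.0123,0],0]]'

```text
time_s: 20.45
tcp_pos: [0.5834, 0.0218, 0.1306]
ee_rot: [[0.056, -0.998, 0.007], [-0.998, -0.056, 0.002], [-0.002, -0.008, -1.0]]
wrist_force: [0.0, -1.1, -0.5]
gripper_width: 0.715
gripper_force: 0.0
```

>>> apply_moves --moves '[[[0.0358,0.0123,0],0],[[0.0358,0.0123,0],0],[[0.0358,0.0123,0],0],[[0.0358,0.0123,0],0],[[0.0358,0.0123,0],0]]'

```text
time_s: 20.87
tcp_pos: [0.5283, -0.1628, 0.1275]
ee_rot: [[0.052, -0.999, 0.0], [-0.999, -0.052, -0.0], [0.0, -0.0, -1.0]]
wrist_force: [0.5, 0.0, 0.0]
gripper_width: 0.709
gripper_force: 0.0
```

>>> apply_moves --moves '[[[0.0358,0.0123,0],0],[[0.0358,0.0123,0],0],[[0.0358,0.0123,0],0],[[0.0358,0.0123,0],0],[[0,0,0],0]]'

```text
time_s: 21.28
tcp_pos: [0.4853, -0.3118, 0.1272]
ee_rot: [[0.045, -0.999, -0.0], [-0.999, -0.045, -0.001], [0.001, 0.0, -1.0]]
wrist_force: [0.7, 0.6, -0.6]
gripper_width: 0.713
gripper_force: 0.0
```

>>> apply_moves --moves '[[[0,0,0.04],0],[[0,0,0.04],0],[[0,0,0],0],[[0,0,0],0]]'

```text
time_s: 21.62
tcp_pos: [0.4859, -0.3064, 0.0458]
ee_rot: [[0.052, -0.999, -0.005], [-0.999, -0.052, 0.001], [-0.001, 0.005, -1.0]]
wrist_force: [-0.2, -0.3, 0.4]
gripper_width: 0.71
gripper_force: 0.0
```

```bash
python3 look.py 4 wrist top
```

```text
[ 0.48591183 -0.3064414   0.04579109]
wrist dish ([0.489, -0.3069], [[0.0352, -149.6], [0.0375, 118.9]])
wrist dish ([0.4378, -0.3763], [[0.0355, -177.0], [0.0353, 99.2]])
wrist dish1 0.7 [311. 269.] [ 0.4874 -0.3037]
wrist dish1 0.61 [417. 141.] [ 0.4375 -0.3761]
top dish ([0.7963, 0.64], [[0.0094, -73.7], [0.1422, -162.9]])
top guard 0.81 [152. 294.] [0.4713 0.3486]
top eyepiece 0.51 [178. 259.] [0.5506 0.2954]
top dish1 0.67 [271. 238.] [0.6018 0.0912]
```

View pics/top4.png

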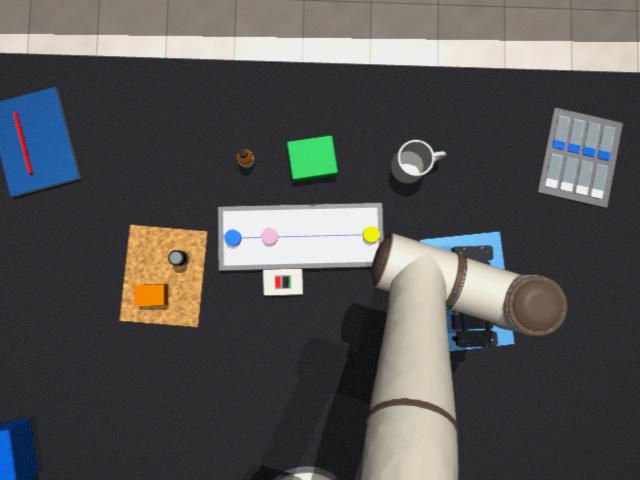

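Top view: the guard (151,295) and eyepiece (177,258) stand on the mat, and the first dish is on the line at (270,236) beside the blue control. Now the second dish.

>>> apply_moves --moves '[[[0,-0.0015,0.02],0],[[0,0,0.016],0],[[0,0,0.002],0],[[0,0,0],0],[[0,0,0],0]]'

```text
time_s: 22.43
tcp_pos: [0.4894, -0.307, 0.0101]
ee_rot: [[0.052, -0.999, 0.001], [-0.999, -0.052, -0.001], [0.001, -0.001, -1.0]]
wrist_force: [-0.0, -0.3, -0.2]
gripper_width: 0.713
gripper_force: 0.0
```

>>> apply_moves --moves '[[[0,0,0],0],[[0,0,0],0],[[0,0,0],0],[[0,0,0],0],[[0,0,0],0]]' --hand 0.025

```text
time_s: 22.85
tcp_pos: [0.489, -0.3068, 0.0096]
ee_rot: [[0.052, -0.999, 0.001], [-0.999, -0.052, -0.0], [0.0, -0.001, -1.0]]
wrist_force: [0.5, 0.9, 0.4]
gripper_width: 0.418
gripper_force: 0.0
```

>>> apply_moves --moves '[[[0,0,0],0],[[0,0,0],0],[[0,0,0],0]]'

```text
time_s: 23.1
tcp_pos: [0.489, -0.3068, 0.0096]
ee_rot: [[0.052, -0.999, 0.0], [-0.999, -0.052, -0.0], [0.0, -0.0, -1.0]]
wrist_force: [0.1, 0.3, 2.9]
gripper_width: 0.401
gripper_force: 30.0
```

>>> apply_moves --moves '[[[0,0,-0.02],0],[[0,0,-0.03],0],[[0,0,-0.03],0],[[0,0,-0.02],0],[[-0.036,-0.0148,0],0]]'

```text
time_s: 23.52
tcp_pos: [0.5036, -0.2745, 0.1141]
ee_rot: [[0.046, -0.999, 0.009], [-0.999, -0.046, -0.004], [0.005, -0.009, -1.0]]
wrist_force: [2.3, 0.8, -0.3]
gripper_width: 0.401
gripper_force: 30.0
```

>>> apply_moves --moves '[[[-0.036,-0.0148,0],0],[[-0.036,-0.0148,0],0],[[-0.036,-0.0148,0],0],[[-0.036,-0.0148,0],0],[[-0.036,-0.0148,0],0]]'

```text
time_s: 23.93
tcp_pos: [0.5664, -0.0846, 0.1092]
ee_rot: [[0.052, -0.999, -0.0], [-0.999, -0.052, 0.0], [-0.0, 0.0, -1.0]]
wrist_force: [0.2, -0.1, -0.4]
gripper_width: 0.407
gripper_force: 30.0
```

>>> apply_moves --moves '[[[-0.036,-0.0148,0],0],[[-0.036,-0.0148,0],0],[[-0.036,-0.0148,0],0],[[0,0,0],0],[[0,0,0],0]]'

```text
time_s: 24.35
tcp_pos: [0.6053, 0.0259, 0.1086]
ee_rot: [[0.055, -0.998, -0.001], [-0.998, -0.055, -0.0], [-0.0, 0.001, -1.0]]
wrist_force: [-0.5, -1.0, -0.1]
gripper_width: 0.403
gripper_force: 30.0
```

>>> apply_moves --moves '[[[0,0,0.03],0],[[0,0,0.03],0],[[0,0,0.012],0],[[0,0,0],0],[[0,0,0],0]]'

```text
time_s: 24.77
tcp_pos: [0.6045, 0.0225, 0.0368]
ee_rot: [[0.051, -0.999, -0.002], [-0.999, -0.051, -0.001], [0.001, 0.002, -1.0]]
wrist_force: [0.1, -0.6, -0.0]
gripper_width: 0.4
gripper_force: 30.0
```

>>> apply_moves --moves '[[[0,0,0.006],0],[[0,0,0.003],0],[[0,0,0],0],[[0,0,0],0]]'

```text
time_s: 25.1
tcp_pos: [0.6053, 0.0236, 0.0288]
ee_rot: [[0.052, -0.999, 0.001], [-0.999, -0.052, 0.0], [-0.0, -0.001, -1.0]]
wrist_force: [-0.1, 0.5, -0.6]
gripper_width: 0.4
gripper_force: 30.0
```

>>> apply_moves --moves '[[[0,0,0],0],[[0,0,0],0],[[0,0,0],0],[[0,0,0],0],[[0,0,0],0]]' --hand 0.062

```text
time_s: 25.52
tcp_pos: [0.6051, 0.0237, 0.0284]
ee_rot: [[0.052, -0.999, 0.0], [-0.999, -0.052, 0.0], [-0.0, -0.0, -1.0]]
wrist_force: [0.3, -0.4, 0.1]
gripper_width: 0.673
gripper_force: 0.0
```

>>> apply_moves --moves '[[[0,0,-0.02],0],[[0,0,-0.04],0],[[0,0,-0.04],0],[[0.0355,0.01705,0],0],[[0.0355,0.01705,0],0]]'

```text
time_s: 25.93
tcp_pos: [0.577, -0.0481, 0.1315]
ee_rot: [[0.056, -0.998, 0.008], [-0.998, -0.056, 0.001], [-0.001, -0.008, -1.0]]
wrist_force: [-0.4, -0.5, -1.7]
gripper_width: 0.71
gripper_force: 0.0
```

>>> apply_moves --moves '[[[0.0355,0.01705,0],0],[[0.0355,0.01705,0],0],[[0.0355,0.01705,0],0],[[0.0355,0.01705,0],0],[[0.0355,0.01705,0],0]]'

```text
time_s: 26.35
tcp_pos: [0.4978, -0.2321, 0.1286]
ee_rot: [[0.052, -0.999, 0.0], [-0.999, -0.052, -0.0], [0.0, -0.0, -1.0]]
wrist_force: [0.8, -0.3, 0.7]
gripper_width: 0.711
gripper_force: 0.0
```

>>> apply_moves --moves '[[[0.0355,0.01705,0],0],[[0.0355,0.01705,0],0],[[0.0355,0.01705,0],0],[[0.0355,0.01705,0],0],[[0,0,0],0]]'

```text
time_s: 26.77
tcp_pos: [0.4353, -0.3809, 0.1281]
ee_rot: [[0.045, -0.999, -0.0], [-0.999, -0.045, -0.001], [0.001, 0.0, -1.0]]
wrist_force: [0.9, 0.5, 0.3]
gripper_width: 0.715
gripper_force: 0.0
```

>>> apply_moves --moves '[[[0,0,0.04],0],[[0,0,0.04],0],[[0,0,0],0],[[0,0,0],0]]'

```text
time_s: 27.1
tcp_pos: [0.4366, -0.3754, 0.0468]
ee_rot: [[0.052, -0.999, -0.005], [-0.999, -0.052, 0.002], [-0.002, 0.005, -1.0]]
wrist_force: [0.7, -0.5, 0.7]
gripper_width: 0.709
gripper_force: 0.0
```

```bash
python3 look.py 5 wrist top
```

```text
[ 0.43664144 -0.37536904  0.04677855]
wrist dish ([0.4381, -0.377], [[0.0355, -142.4], [0.037, 125.8]])
wrist dish1 0.7 [315. 262.] [ 0.4364 -0.3762]
top dish ([0.7963, 0.64], [[0.0094, -73.7], [0.1422, -162.9]])
top guard 0.67 [154. 293.] [0.4747 0.3425]
top eyepiece 0.71 [180. 256.] [0.5573 0.2915]
top dish1 0.5 [272. 236.] [0.6047 0.0905]
top dish1 0.46 [306. 235.] [0.609  0.0152]
```

>>> apply_moves --moves '[[[0,0,0.02],0],[[0,0,0.017],0],[[0,0,0.002],0],[[0,0,0],0],[[0,0,0],0]]'

```text
time_s: 27.92
tcp_pos: [0.4386, -0.3764, 0.0101]
ee_rot: [[0.052, -0.999, 0.001], [-0.999, -0.052, -0.001], [0.001, -0.001, -1.0]]
wrist_force: [0.2, -0.6, 0.4]
gripper_width: 0.716
gripper_force: 0.0
```

>>> apply_moves --moves '[[[0,0,0],0],[[0,0,0],0],[[0,0,0],0],[[0,0,0],0],[[0,0,0],0]]' --hand 0.025

```text
time_s: 28.33
tcp_pos: [0.4381, -0.3761, 0.0096]
ee_rot: [[0.052, -0.999, 0.001], [-0.999, -0.052, -0.0], [0.0, -0.001, -1.0]]
wrist_force: [-0.9, -0.0, -1.0]
gripper_width: 0.416
gripper_force: 0.0
```

>>> apply_moves --moves '[[[0,0,0],0],[[0,0,0],0],[[0,0,0],0]]'

```text
time_s: 28.58
tcp_pos: [0.4381, -0.376, 0.0096]
ee_rot: [[0.052, -0.999, 0.0], [-0.999, -0.052, -0.0], [0.0, -0.0, -1.0]]
wrist_force: [-0.1, -0.4, 2.4]
gripper_width: 0.406
gripper_force: 30.0
```

>>> apply_moves --moves '[[[0,0,-0.02],0],[[0,0,-0.03],0],[[0,0,-0.03],0],[[0,0,-0.02],0],[[0,0,0],0]]'

```text
time_s: 29.0
tcp_pos: [0.4407, -0.3777, 0.1142]
ee_rot: [[0.053, -0.999, 0.008], [-0.999, -0.053, -0.005], [0.006, -0.008, -1.0]]
wrist_force: [1.6, -0.6, 0.9]
gripper_width: 0.401
gripper_force: 30.0
```

>>> apply_moves --moves '[[[-0.0321,-0.0188,0],0],[[-0.0321,-0.0188,0],0],[[-0.0321,-0.0188,0],0],[[-0.0321,-0.0188,0],0],[[-0.0321,-0.0188,0],0]]'

```text
time_s: 29.42
tcp_pos: [0.5234, -0.2092, 0.1083]
ee_rot: [[0.051, -0.999, -0.001], [-0.999, -0.051, 0.0], [-0.001, 0.001, -1.0]]
wrist_force: [1.1, -0.2, -0.5]
gripper_width: 0.403
gripper_force: 30.0
```

>>> apply_moves --moves '[[[-0.0321,-0.0188,0],0],[[-0.0321,-0.0188,0],0],[[-0.0321,-0.0188,0],0],[[-0.0321,-0.0188,0],0],[[-0.0321,-0.0188,0],0]]'

```text
time_s: 29.83
tcp_pos: [0.609, -0.0439, 0.1082]
ee_rot: [[0.052, -0.999, -0.002], [-0.999, -0.052, 0.0], [-0.0, 0.002, -1.0]]
wrist_force: [0.7, -0.8, -0.2]
gripper_width: 0.398
gripper_force: 30.0
```

>>> apply_moves --moves '[[[0,0,0],0],[[0,0,0.03],0],[[0,0,0.03],0],[[0,0,0.012],0],[[0,0,0],0]]'

```text
time_s: 30.25
tcp_pos: [0.6055, -0.0461, 0.0325]
ee_rot: [[0.051, -0.999, -0.01], [-0.999, -0.051, -0.001], [0.0, 0.01, -1.0]]
wrist_force: [-0.1, -0.1, -1.0]
gripper_width: 0.399
gripper_force: 30.0
```

>>> apply_moves --moves '[[[0,0,0],0],[[0,0,0],0]]'

```text
time_s: 30.42
tcp_pos: [0.6099, -0.0458, 0.038]
ee_rot: [[0.052, -0.999, 0.002], [-0.999, -0.052, -0.0], [0.0, -0.002, -1.0]]
wrist_force: [0.4, -0.9, -0.0]
gripper_width: 0.399
gripper_force: 30.0
```

>>> apply_moves --moves '[[[0,0,0.006],0],[[0,0,0.003],0],[[0,0,0],0],[[0,0,0],0]]'

```text
time_s: 30.75
tcp_pos: [0.6091, -0.0458, 0.0285]
ee_rot: [[0.052, -0.999, 0.0], [-0.999, -0.052, 0.0], [-0.0, -0.0, -1.0]]
wrist_force: [0.3, 1.1, -0.4]
gripper_width: 0.4
gripper_force: 30.0
```

>>> apply_moves --moves '[[[0,0,0],0],[[0,0,0],0],[[0,0,0],0],[[0,0,0],0],[[0,0,0],0]]' --hand 0.062

```text
time_s: 31.17
tcp_pos: [0.6092, -0.0457, 0.0284]
ee_rot: [[0.052, -0.999, 0.0], [-0.999, -0.052, 0.0], [-0.0, -0.0, -1.0]]
wrist_force: [0.0, 0.6, 1.0]
gripper_width: 0.67
gripper_force: 0.0
```

>>> apply_moves --moves '[[[0,0,-0.02],0],[[0,0,-0.04],0],[[0,0,-0.04],0],[[0,0,-0.04],0],[[-0.0171,0.0335,0],0]]'

```text
time_s: 31.58
tcp_pos: [0.5854, -0.031, 0.1782]
ee_rot: [[0.052, -0.998, 0.024], [-0.999, -0.052, -0.0], [0.002, -0.024, -1.0]]
wrist_force: [2.5, 1.4, 1.7]
gripper_width: 0.71
gripper_force: 0.0
```

>>> apply_moves --moves '[[[-0.0171,0.0335,0],0],[[-0.0171,0.0335,0],0],[[0,0,0],0],[[0,0,0],0],[[0,0,0],0]]' --hand 0.0

```text
time_s: 32.0
tcp_pos: [0.5067, 0.0006, 0.169]
ee_rot: [[0.053, -0.999, 0.002], [-0.999, -0.053, 0.0], [-0.0, -0.002, -1.0]]
wrist_force: [0.3, -0.4, 0.8]
gripper_width: 0.42
gripper_force: 0.0
```

>>> apply_moves --moves '[[[0,0,0],0],[[0,0,0],0],[[0,0,0],0],[[0,0,0],0],[[0,0,0],0]]'

```text
time_s: 32.42
tcp_pos: [0.5064, 0.0001, 0.1679]
ee_rot: [[0.051, -0.999, -0.001], [-0.999, -0.051, -0.0], [0.0, 0.001, -1.0]]
wrist_force: [0.3, 0.5, 0.4]
gripper_width: 0.05
gripper_force: 0.0
```

```bash
python3 look.py 6 wrist top
python3 - <<'E'
from h import *
for n in("wrist","top","side"):
  p=imaging.capture(n);cv2.imwrite(f"pics/sw_{n}.png",p["frame"])
  for t,z in(("ridge",.026),("module",0)):
    for d in models.place_of(p,t)[:2]: print(n,t,round(d["confidence"],2),np.round(px(d["at"])),np.round(atz(p,px(d["at"]),z)[:2],4))
  if n=="wrist": print("red",blobs(p,(0,150,80),(6,255,255),.02,15),"green",blobs(p,(45,100,40),(85,255,255),.02,15))
E
```

```text
[5.06377820e-01 1.38357158e-04 1.67942539e-01]
wrist dish ([0.6092, 0.0295], [[0.037, -177.1], [0.0389, 88.5]])
wrist dish ([0.6088, -0.0439], [[0.0292, -177.1], [0.0371, 88.2]])
wrist dish1 0.68 [198. 239.] [0.607  0.0291]
wrist dish1 0.6 [187. 155.] [ 0.6135 -0.0424]
top dish ([0.7963, 0.64], [[0.0094, -73.7], [0.1422, -162.9]])
top guard 0.62 [155. 294.] [0.4725 0.3421]
top eyepiece 0.83 [182. 258.] [0.552  0.2863]
top dish1 0.7 [273. 236.] [0.6048 0.0889]
top dish1 0.55 [336. 236.] [ 0.6077 -0.0518]
wrist ridge 0.59 [312. 281.] [0.5059 0.0544]
wrist module 0.89 [316. 276.] [0.5026 0.0607]
red [] green [([0.5042, 0.0495], [[0.0229, -177.1], [0.0037, 93.4]]), ([0.7346, 0.0007], [[0.0474, -177.1], [0.1104, 82.3]])]
side ridge 0.48 [279. 241.] [0.5072 0.0553]
side module 0.56 [279. 250.] [0.5066 0.059 ]
```

View pics/wrist6.png

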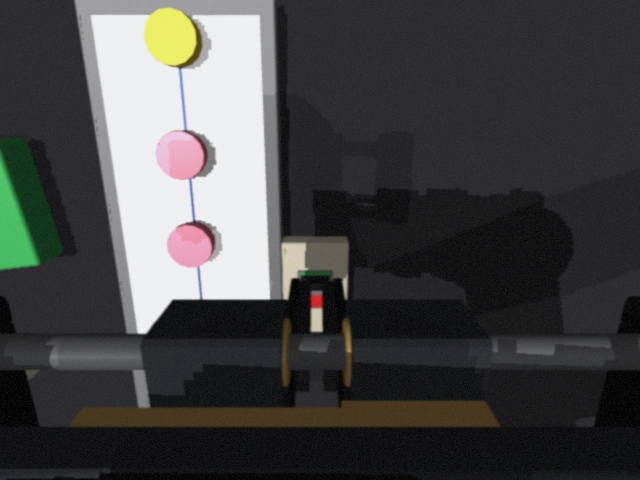

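View pics/sw_side.png

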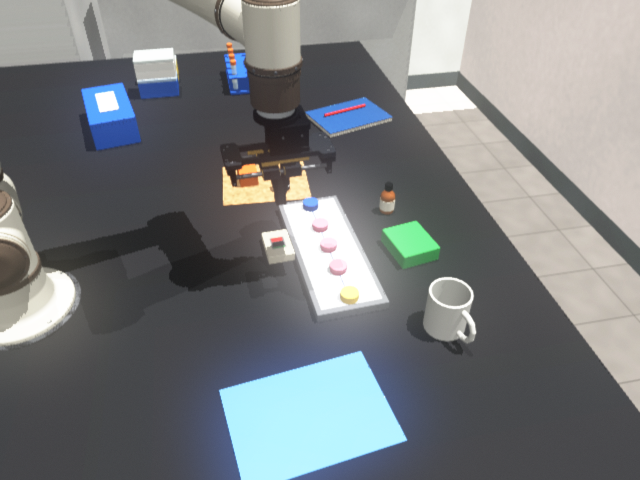

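Side view: all three dishes stand in a row between the controls at (320,224), (329,244) and (338,266), and the pad is empty. The module at (279,246) still shows off. Next, the switch with shut fingers.

>>> apply_moves --moves '[[[-0.031,-0.0016,0],0],[[0,0,0.04],0],[[0,0,0.04],0],[[0,0,0.04],0],[[0,0,0.013],0]]'

```text
time_s: 33.68
tcp_pos: [0.5023, 0.0305, 0.0304]
ee_rot: [[0.051, -0.999, -0.009], [-0.999, -0.051, -0.002], [0.002, 0.009, -1.0]]
wrist_force: [-0.9, -0.3, -0.4]
gripper_width: 0.002
gripper_force: 0.0
```

>>> apply_moves --moves '[[[0,0,0],0],[[0,0,0],0],[[0,0,0],0],[[0,0,0],0],[[0,0,0],0]]'

```text
time_s: 34.1
tcp_pos: [0.5072, 0.0318, 0.0369]
ee_rot: [[0.052, -0.999, 0.003], [-0.999, -0.052, 0.001], [-0.001, -0.004, -1.0]]
wrist_force: [-0.4, -0.8, 0.3]
gripper_width: 0.001
gripper_force: 0.0
```

>>> apply_moves --moves '[[[0,0,0.006],0],[[0,0,0.004],0],[[0,0,0.002],0],[[0,0,0],0],[[0,0,0],0]]'

```text
time_s: 34.52
tcp_pos: [0.5059, 0.0313, 0.023]
ee_rot: [[0.052, -0.999, -0.001], [-0.999, -0.052, -0.0], [0.0, 0.001, -1.0]]
wrist_force: [0.4, 0.8, 0.7]
gripper_width: 0.002
gripper_force: 0.0
```

>>> apply_moves --moves '[[[0,0,0],0],[[0,0,0],0],[[0,0,0],0]]'

```text
time_s: 34.77
tcp_pos: [0.5062, 0.0314, 0.0233]
ee_rot: [[0.052, -0.999, 0.0], [-0.999, -0.052, 0.0], [-0.0, -0.0, -1.0]]
wrist_force: [0.0, 0.2, 0.1]
gripper_width: 0.003
gripper_force: 0.0
```

>>> apply_moves --moves '[[[-0.004,0,0],0],[[-0.004,0,0],0],[[-0.003,0,0],0],[[-0.002,0,0],0],[[0,0,0],0]]'

```text
time_s: 35.18
tcp_pos: [0.5055, 0.0446, 0.0233]
ee_rot: [[0.053, -0.999, 0.0], [-0.999, -0.053, -0.0], [0.0, -0.0, -1.0]]
wrist_force: [0.8, -1.4, 0.4]
gripper_width: 0.006
gripper_force: 1.2
```

>>> apply_moves --moves '[[[-0.002,0,0],0],[[-0.002,0,0],0],[[0,0,0],0]]'

```text
time_s: 35.43
tcp_pos: [0.5053, 0.0487, 0.0233]
ee_rot: [[0.052, -0.999, 0.0], [-0.999, -0.052, 0.0], [-0.0, -0.0, -1.0]]
wrist_force: [0.5, -0.7, 0.7]
gripper_width: 0.004
gripper_force: 0.3
```

>>> apply_moves --moves '[[[-0.002,0,0],0],[[-0.002,0,0],0],[[0,0,0],0]]'

```text
time_s: 35.68
tcp_pos: [0.5049, 0.0529, 0.0232]
ee_rot: [[0.052, -0.999, -0.0], [-0.999, -0.052, 0.0], [-0.0, 0.0, -1.0]]
wrist_force: [0.1, 0.3, -0.5]
gripper_width: 0.009
gripper_force: 0.0
```

>>> apply_moves --moves '[[[-0.002,0,0],0],[[0,0,0],0],[[0,0,0],0]]'

```text
time_s: 35.93
tcp_pos: [0.5048, 0.0545, 0.0232]
ee_rot: [[0.052, -0.999, -0.0], [-0.999, -0.052, 0.0], [-0.0, 0.0, -1.0]]
wrist_force: [0.5, 0.1, -0.3]
gripper_width: 0.008
gripper_force: 0.0
```

>>> apply_moves --moves '[[[-0.0015,0,0],0],[[0,0,0],0],[[0,0,0],0]]'

```text
time_s: 36.18
tcp_pos: [0.5047, 0.0556, 0.0232]
ee_rot: [[0.052, -0.999, -0.0], [-0.999, -0.052, -0.0], [0.0, 0.0, -1.0]]
wrist_force: [-1.1, -2.1, 0.3]
gripper_width: 0.006
gripper_force: 0.7
```

>>> apply_moves --moves '[[[0.006,0,0],0],[[0.006,0,0],0],[[0,0,-0.03],0],[[0,0,-0.04],0],[[0,0,-0.04],0]]'

```text
time_s: 36.6
tcp_pos: [0.5045, 0.0429, 0.1337]
ee_rot: [[0.051, -0.999, -0.003], [-0.999, -0.051, -0.001], [0.001, 0.003, -1.0]]
wrist_force: [0.9, 0.3, 0.7]
gripper_width: 0.005
gripper_force: 0.0
```

>>> apply_moves --moves '[[[0.04,0,-0.01],0],[[0.04,0,-0.01],0],[[0.04,0,0],0],[[0.04,0,0],0],[[0.04,0,0],0]]'

```text
time_s: 37.02
tcp_pos: [0.5154, -0.1579, 0.1538]
ee_rot: [[0.052, -0.999, 0.001], [-0.999, -0.052, 0.0], [-0.0, -0.001, -1.0]]
wrist_force: [1.0, 0.1, -0.6]
gripper_width: 0.006
gripper_force: 0.0
```

>>> apply_moves --moves '[[[0.04,0,0],0],[[0.04,0,0],0],[[0,0,0],0],[[0,0,0],0]]'

```text
time_s: 37.35
tcp_pos: [0.5191, -0.2382, 0.1526]
ee_rot: [[0.047, -0.999, -0.001], [-0.999, -0.047, 0.0], [-0.001, 0.001, -1.0]]
wrist_force: [-0.3, 1.0, -0.0]
gripper_width: 0.009
gripper_force: 0.0
```

```bash
python3 look.py 7 top side
python3 - <<'E'
import cv2
a=cv2.imread("pics/top7.png")[190:340,110:390];cv2.imwrite("pics/end.png",cv2.resize(a,None,fx=2.8,fy=2.8,interpolation=cv2.INTER_CUBIC))
E
```

```text
[ 0.51907442 -0.2381562   0.15262182]
top dish ([0.7963, 0.64], [[0.0094, -73.7], [0.1422, -162.9]])
top guard 0.57 [150. 294.] [0.4725 0.3525]
top eyepiece 0.68 [179. 253.] [0.5632 0.2932]
top dish1 0.7 [181. 257.] [0.5552 0.2878]
top dish1 0.68 [281. 283.] [0.5013 0.0667]
top dish1 0.61 [305. 236.] [0.6067 0.0174]
side guard 0.74 [246. 178.] [0.4686 0.3474]
side eyepiece 0.66 [283. 188.] [0.5526 0.2835]
side dish1 0.44 [337. 272.] [ 0.6109 -0.038 ]
```

View pics/end.png

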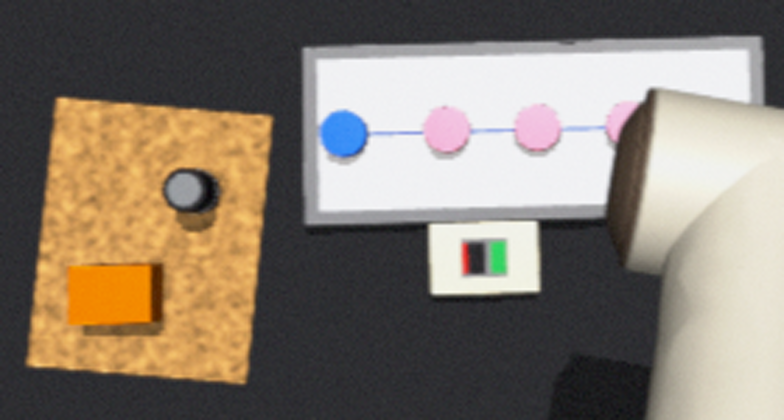

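The picture shows the guard and eyepiece on the mat, with the dishes in line. The switch ridge at (478,257) sits on the +y side with a wide green patch. I check the switch travel numerically.

Run:
```python
import cv2
for k in (4,7):
    a=cv2.imread(f"pics/top{k}.png");print(k,[tuple(int(c) for c in a[282,u]) for u in range(270,296)])
```

```text
4 [(229, 241, 241), (227, 240, 239), (228, 240, 240), (226, 238, 240), (186, 204, 235), (97, 109, 237), (34, 44, 243), (16, 37, 243), (28, 38, 244), (37, 43, 242), (97, 98, 226), (139, 136, 176), (123, 118, 126), (64, 61, 62), (55, 50, 52), (56, 52, 55), (39, 38, 40), (49, 52, 46), (60, 94, 45), (85, 163, 59), (138, 200, 126), (198, 223, 211), (225, 238, 237), (229, 241, 240), (227, 239, 239), (229, 240, 240)]
7 [(230, 241, 241), (230, 241, 241), (230, 241, 241), (226, 238, 239), (187, 207, 236), (98, 108, 235), (42, 49, 215), (44, 47, 125), (47, 45, 55), (49, 42, 47), (46, 44, 43), (43, 42, 44), (63, 62, 62), (120, 121, 119), (149, 165, 143), (128, 194, 108), (102, 211, 62), (98, 212, 48), (100, 213, 51), (100, 209, 56), (140, 206, 127), (198, 223, 209), (229, 241, 239), (230, 241, 241), (231, 242, 242), (229, 241, 241)]
```

```bash
python3 -c "
from station import r
print(r.finish_job())"
```

```text
the job is handed in; nothing more can be done
None
```

I handed the job in after about 37 s of robot time: the guard cap and eyepiece stand on the cork mat, all three dishes are in the row between the controls, and the switch is fully on. The hand-in call returned no verdict. In the last picture the arm partly hid the dish nearest the yellow control, last seen in place before the switch push.

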